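# Change the bending former on the rod bender

## Task

Set the rod bender up for the next batch, which needs the widest of the three grooved bending formers. Lift the retaining cap and the spacer ring off the bender's spindle and lay both in the tray, take the former below them off and park it on an empty storage pin, then put the widest former on the spindle and put the spacer ring and, last, the cap back on top of it. Finish with everything fully home on the spindle and the two narrower formers each seated on a storage pin.

Things in the scene. Friction and masses are not known exactly. Their poses are not given: they have to be found in the camera images.
- bender: grey steel plate, fixed, 140 x 110 x 12 mm. Origin: on the spindle axis at bench level. Seat 22 mm above the bench; spindle 16 mm diameter, top at 68 mm, top 10 mm tapered to 7. At the start it carries (undersides): former 22, spacer 42, cap 58 mm. A 52 mm high roller stands at x = +66 mm, a 48 mm stop block at x = -48, y = +44 mm; the +y and -y sides of the spindle are clear for fingers
- cap: dark steel retaining cap that slips off and on the spindle (no thread), 34 mm high: 40 mm diameter skirt 18 mm high, and on it a 28 mm diameter ribbed knob 16 mm high. A 21 mm bore, 14 mm deep, in its underside takes the spindle's end. About 0.16 kg. Origin: centre of its underside, z up
- spacer: plain steel spacer ring, 36 mm outside diameter, 16 mm high, 21 mm through bore, smooth rim without a groove; starts between former and cap. About 0.085 kg. Origin: centre of its underside, z up
- former_large: plain steel bending former: a disc 62 mm in diameter, 20 mm high, with a rounded groove round its rim and a 21 mm through bore; the widest of the three; it starts on a storage pin. About 0.42 kg. Origin: centre of its underside, z up. Taken by the rim from above
- former_medium: plain steel bending former: a disc 51 mm in diameter, 20 mm high, with a rounded groove round its rim and a 21 mm through bore; it starts on the bender's spindle or on a storage pin. About 0.26 kg. Origin: centre of its underside, z up. Taken by the rim from above
- former_small: plain steel bending former: a disc 40 mm in diameter, 20 mm high, with a rounded groove round its rim and a 21 mm through bore; the narrowest; it starts on a storage pin or on the bender's spindle. About 0.13 kg. Origin: centre of its underside, z up. Taken by the rim from above
- pin_a: fixed storage pin: 56 mm round flange, 36 mm diameter shoulder whose top (the seat) is 22 mm above the bench, then a 16 mm diameter pin up to 52 mm, its top 10 mm tapered to 7 mm diameter. Origin: on its axis at bench level. At the start one pin is empty, two carry a former (underside at 22 mm). The pins stand in a row along world y, 115 mm or more apart
- pin_b: fixed storage pin: 56 mm round flange, 36 mm diameter shoulder whose top (the seat) is 22 mm above the bench, then a 16 mm diameter pin up to 52 mm, its top 10 mm tapered to 7 mm diameter. Origin: on its axis at bench level. At the start one pin is empty, two carry a former (underside at 22 mm). The pins stand in a row along world y, 115 mm or more apart
- pin_c: fixed storage pin: 56 mm round flange, 36 mm diameter shoulder whose top (the seat) is 22 mm above the bench, then a 16 mm diameter pin up to 52 mm, its top 10 mm tapered to 7 mm diameter. Origin: on its axis at bench level. At the start one pin is empty, two carry a former (underside at 22 mm). The pins stand in a row along world y, 115 mm or more apart
- tray: open steel sheet-metal tray fixed to the bench, 130 mm (its x) by 190 mm (its y), rim 21 mm above the bench, walls 3 mm, floor 3 mm above the bench. Origin: centre of its underside, z up. It is empty at the start; cap and spacer both fit, side by side along its y
There are look-alikes about, which are no part of the job. Leave any blue look-alike of the former_large alone.

How it is judged:
By the outcome, as a careful person would: the job done as asked, in the order asked, and still so for the second after the job is handed in, with the robot touching nothing.
It also fails if it takes over 128 s, if anything falls off the work surface, if the arm or the gripper's body presses on something with over 40 N, if the wrist force passes 120 N, or if a joint passes its speed limit or range.

## Robot

A 6-joint arm with a two-finger parallel gripper is mounted at the origin on a cart in front of the work surface, level with it; the furniture and walls round the work are solid. World frame = base frame: x ahead of the robot, y to its left, z up, the work surface at z = 0. Lengths are in mm, angles in rad, forces in N, time in s.
With the tool pointing down it reaches from about 400 to 925 mm from the base axis. Payload 12.5 kg.
Tool frame: the origin (TCP) lies midway between the tips of the shut fingers; the grasp point (between the pads) lies 19 mm behind it (env.pinch_z is the z of the grasp point in the tool frame, in mm); z points along the fingers, y is the line along which they close (so a half turn about z gives the same grasp; the last joint's range is limited). The gripper opens to 95 mm and grips with 3 to 60 N. Pads are 20 mm wide; open, the fingers measure 119 mm over their backs; the gripper's body (75 mm by 180 mm) begins 59 mm behind the grasp point.
Start: joints at [-1.366, 0.491, 1.559, -0, 1.092, -0.106], TCP at [191.161, -595.067, 214.661] pointing down, gripper open.
Joint ranges: [-3.1, 3.1], [-0.84, 2.19], [0.05, 2.79], [-1.13, 4.28], [0.06, 2.93], [-2.69, 2.69]. Speed limits (rad/s): [2.22, 2.22, 2.79, 3.14, 3.14, 3.14].

## Interface

Orientations are given as [roll, pitch, yaw] about the fixed x, y, z axes, in that order (R = Rz(yaw) Ry(pitch) Rx(roll)).
In Python, from cell import env, eyes gives the robot as it stands.
- The arm moves only by the shell command python3 -m inch 'ROWS'. ROWS is JSON, a list of rows, each a list of 3 entries, a list of its own where there are three numbers: the shift along the tool's x, y, z in units of 60 mm (1.0 is 60 mm), then the turn about the tool's z in units of 5 degrees (1.0 is 5 degrees), then the closure, from -1 (fully open) to 1 (shut). In form: [[[tx, ty, tz], turn, claw], ...]. A call has exactly 10 rows; each row shifts and turns the commanded pose from where the row before left it, along the tool's axes as they then stand; what a row does not reach is not made up. A row lasts 1/8 s, in which the tool goes at most 62.5 mm and 10.7 degrees, less where a joint would pass 70% of its speed; a pose out of reach is approached as far as the arm can. A call is refused whole if a number of a shift passes 1 or a number of a turn 1, either way. A call with a gripper value outside its range is refused whole. The fingers move at their own pace and stop on an object; the grip force is fixed at half the most. Time passes only in rows, so rows that do not move let the fingers close, or fill a call up. It gives the time, the measured TCP pose, the force, the opening and the grip force at its end, in the units of the state.
- env.state(): the state, without advancing time (a new reading comes with each control period).
- eyes.read_camera(name): name is "scene" or "top"; returns a dict with "pixels" (400x640x3 uint8, red, green, blue), "fx", "fy", "cx", "cy" (pixels), "extrinsics" (4x4, takes a point from world to camera coordinates). Camera axes: x right, y down, z forward; pixel columns grow to the right and rows downward; lengths in mm; the calibration is good to about 2 mm. A picture is of the moment at which its call begins. There is no depth.
- env.job_done(): hands the job in; it is judged then, once.
Trained networks look in a picture, given as the dict that the camera call returned (one of the last four; its "shot" number tells which), for a name from the list of things; names that differ only in an ending like _2 or _b are one class to them, and where a whole thing is asked for, a point or a joint stands for the part that bears it (a point fixed in the world has none). Each returns a list of dicts, best first, with "score" (0 to 1); they miss things now and then, are a little off and sometimes report something else, mostly with a low value. They report only what shows in the picture. A call takes as long as a camera call. They do not tell look-alikes from the thing itself.
- eyes.boxes_of(name, picture): "centre" ([row, column] in pixels, amid what is visible of it).
- eyes.cut_out(name, picture): "mask" (400x640 bool, what is visible of it) and "centre" ([row, column] in pixels, amid what is visible of it).
- eyes.spot_point(name, picture): "centre" ([row, column] in pixels: a listed point, or the origin of a listed thing).
The state is a dict: "t": time; "joints": joint angles; "qvel": joint speeds; "tau": joint torques, N m; "eef_pos": TCP position; "tcp_rot": TCP orientation; "ft_force": force on the tool from outside, world axes, zero at the start; "moment": the same for the moment, N m; "opening": opening from 0.0 (shut) to 1.0 (fully open); "grip_force": force on a finger pad.
Only numpy, scipy, OpenCV 4.12 (cv2) and the standard library are available. Lean on these libraries where they do the work, as an engineer would, in place of code of your own. Each camera call takes 0.05 s, during which the arm holds its last target. There are 200 camera calls.

## Working session

There is one attempt and no reset: what is moved stays moved. The work goes in short steps, Python scripts to look and compute and a shell command to move; the robot and the scene stay as the last step left them, time stands still between calls to the robot, and variables do not carry over. Pictures are saved under pics/ and viewed, at most 14 in all, crops included, and the job is handed in when it is done.

```bash
ls; mkdir -p pics; cat > h.py <<'E'
import numpy as np, cv2
from cell import env, eyes
def ray(p,rc):
    E=np.array(p["extrinsics"]);R=E[:3,:3];t=E[:3,3]
    d=R.T@np.array([(rc[1]-p["cx"])/p["fx"],(rc[0]-p["cy"])/p["fy"],1.]);return -R.T@t,d
def at(p,rc,z):
    o,d=ray(p,rc);return (o+d*(z-o[2])/d[2]).round(1)
def px(p,P):
    E=np.array(p["extrinsics"]);c=E[:3,:3]@np.array(P)+E[:3,3];return (p["fy"]*c[1]/c[2]+p["cy"],p["fx"]*c[0]/c[2]+p["cx"])
def save(p,n,crop=None,s=1):
    im=p["pixels"][:,:,::-1]
    if crop: r0,r1,c0,c1=crop; im=im[r0:r1,c0:c1]
    cv2.imwrite("pics/"+n,cv2.resize(im,None,fx=s,fy=s,interpolation=cv2.INTER_CUBIC))
E
python3 - <<'E'
from h import *
s=env.state();print(s["eef_pos"],s["tcp_rot"],env.pinch_z,s["ft_force"])
for c in("top","scene"):
    p=eyes.read_camera(c);save(p,c+"0.png");o,_=ray(p,(0,0));print(c,o.round(0),p["fx"])
    for n in "bender cap spacer former_large former_medium former_small pin_a tray".split():
        for d in eyes.boxes_of(n,p)[:6]: print(n,np.round(d["centre"],1),round(d["score"],2),at(p,d["centre"],30))
        if n in("bender","pin_a","tray"):
            for d in eyes.spot_point(n,p)[:4]: print(" origin",np.round(d["centre"],1),round(d["score"],2),at(p,d["centre"],0))
E
```

```text
pics
[ 191.1070348  -594.80717813  214.06379912] [-3.14047682e+00 -1.03437712e-04  3.10803172e-01] -18.8 [ 0.08554516 -0.20936497 -0.5256137 ]
top [452. -99. 946.] 377.87473665616153
bender [145.6 231.7] 0.67 [656.5 101.1  30. ]
 origin [155.4 227.4] 0.91 [637.6 117.3   0. ]
 origin [243.8 325.9] 0.55 [ 421.4 -137.1    0. ]
cap [148.1 219.8] 0.7 [649.5 130.   30. ]
former_large [239.  328.4] 0.84 [ 433.9 -141.6   30. ]
former_large [243.9 408.8] 0.83 [ 426.7 -335.8   30. ]
former_large [145.3 220.2] 0.37 [656.5 129.4  30. ]
former_medium [155.4 228. ] 0.56 [631.8 109.   30. ]
former_small [229.7 209.7] 0.76 [449.5 143.9  30. ]
pin_a [224.6 265.8] 0.76 [464.9  10.   30. ]
pin_a [237.6 324.4] 0.5 [ 437. -132.   30.]
pin_a [230.  224.1] 0.49 [449.6 109.4  30. ]
pin_a [243.9 328.3] 0.41 [ 422.2 -141.6   30. ]
 origin [226.7 266.5] 0.69 [460.1  11.6   0. ]
 origin [231.5 217.9] 0.57 [445.5 131.4   0. ]
tray [153.7 332.5] 0.96 [ 642.8 -147.6   30. ]
tray [242.9 331.9] 0.46 [ 424.8 -150.3   30. ]
 origin [154.1 329.8] 0.79 [ 647.9 -142.3    0. ]
scene [107. 558. 430.] 364.8001675927351
bend
[... 209 characters left out ...]
9 112.2  30. ]
former_large [195.1 399.3] 0.63 [ 404.9 -304.    30. ]
former_large [221.6 362.3] 0.6 [ 422.1 -118.    30. ]
former_medium [240.5 216.4] 0.56 [643.6 119.4  30. ]
former_medium [205.7 286.2] 0.24 [621.1 -91.9  30. ]
former_small [273.8 283.8] 0.85 [453.6 135.7  30. ]
pin_a [287.8 285.2] 0.77 [427.5 165.8  30. ]
pin_a [247.9 317.3] 0.71 [449.2  30.8  30. ]
pin_a [229.5 363.4] 0.63 [403.7 -86.3  30. ]
 origin [288.8 285.1] 0.9 [449.9 138.8   0. ]
 origin [251.7 315.6] 0.88 [469.8   5.8   0. ]
 origin [230.4 362.7] 0.63 [ 425.5 -130.     0. ]
tray [206.3 286.4] 0.59 [618.6 -89.4  30. ]
 origin [208.6 288. ] 0.91 [ 645.  -129.1    0. ]
 origin [252.6 315. ] 0.64 [469.    9.4   0. ]
```

View pics/top0.png

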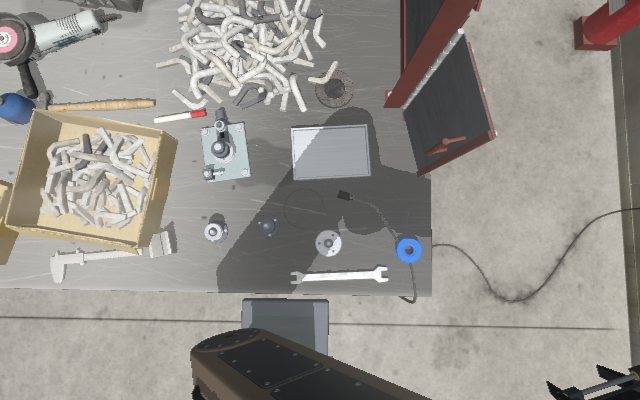

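View pics/scene0.png

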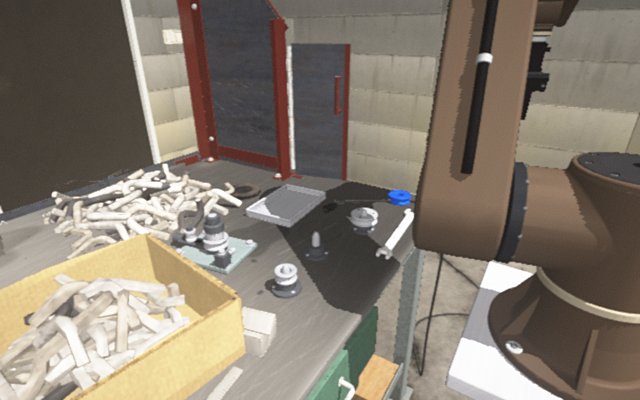

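The top view shows the bender at about (150,225), with the roller above it (+x) and the stop block to the lower left, so its yaw is about 0. Small former is on the pin at (231,216), the empty pin is at (227,267), and a grey wide former is on the pin at (243,328). A blue look-alike ring is at (250,408) and the tray is at (152,330). Next I fit silhouettes and confirm with an enlarged crop.

```bash
cat >> h.py <<'E'
from scipy.optimize import minimize
def sil(p,x,y,cyl):
    m=np.zeros((1600,2560),np.uint8);a=np.linspace(0,2*np.pi,40)
    for r,z0,z1 in cyl:
        q=np.array([px(p,(x+r*np.cos(t),y+r*np.sin(t),z))[::-1] for z in(z0,z1) for t in a])
        cv2.fillConvexPoly(m,cv2.convexHull(((q+.5)*4).astype(np.int32)),1)
    return cv2.resize(m.astype(np.float32),(640,400),interpolation=cv2.INTER_AREA)
def fit(p,mask,cyl,x,y):
    f=lambda v:-np.minimum(s:=sil(p,*v,cyl),mask).sum()/np.maximum(s,mask).sum()
    r=minimize(f,(x,y),method="Nelder-Mead",options=dict(initial_simplex=[(x,y),(x+8,y),(x,y+8)],xatol=.2,fatol=1e-4))
    return r.x.round(1),round(-r.fun,3)
SH={"cap":[(20,0,18),(14,18,34)],"spacer":[(18,0,16)],"former_large":[(31,0,20)],"former_medium":[(25.5,0,20)],"former_small":[(20,0,20)],"pin_a":[(28,0,6),(18,0,22),(8,0,42),(3.5,42,52)]}
def meas(p,n,z,x,y,R=60):
    for d in eyes.cut_out(n,p)[:6]:
        w=at(p,d["centre"],z+12)
        if np.hypot(w[0]-x,w[1]-y)<R:
            print(p.get("shot"),n,*fit(p,d["mask"].astype(np.float32),[(r,a+z,b+z) for r,a,b in SH[n]],x,y),"score",round(d["score"],2),int(d["mask"].sum()))
E
python3 - <<'E'
from h import *
for c in("top","scene"):
    p=eyes.read_camera(c);print(c)
    save(p,c+"1.png",(100,265,190,345) if c=="top" else (170,310,170,420),4.5 if c=="top" else 3.2)
    for n,z,x,y in[("cap",58,640,116),("spacer",42,640,116),("former_medium",22,640,116),("former_small",22,450,136),("former_large",22,425,-136),("pin_a",0,462,10)]: meas(p,n,z,x,y)
E
```

```text
top
3 cap [639.9 121. ] 0.935 score 0.77 254
3 former_medium [684.  97.] 0.169 score 0.34 2291
3 former_small [446.3 134.4] 0.829 score 0.71 231
3 former_large [ 424.9 -139.9] 0.879 score 0.78 493
3 pin_a [463.4   8.6] 0.952 score 0.67 401
scene
4 cap [643.8 122.6] 0.887 score 0.79 349
4 cap [624.1 134.9] 0.177 score 0.67 73
4 spacer [642.5 121.5] 0.345 score 0.57 86
4 former_medium [642.1 122.7] 0.636 score 0.85 297
4 former_small [450.6 135.8] 0.737 score 0.8 332
4 former_large [ 430.3 -138.7] 0.725 score 0.87 336
```

View pics/top1.png

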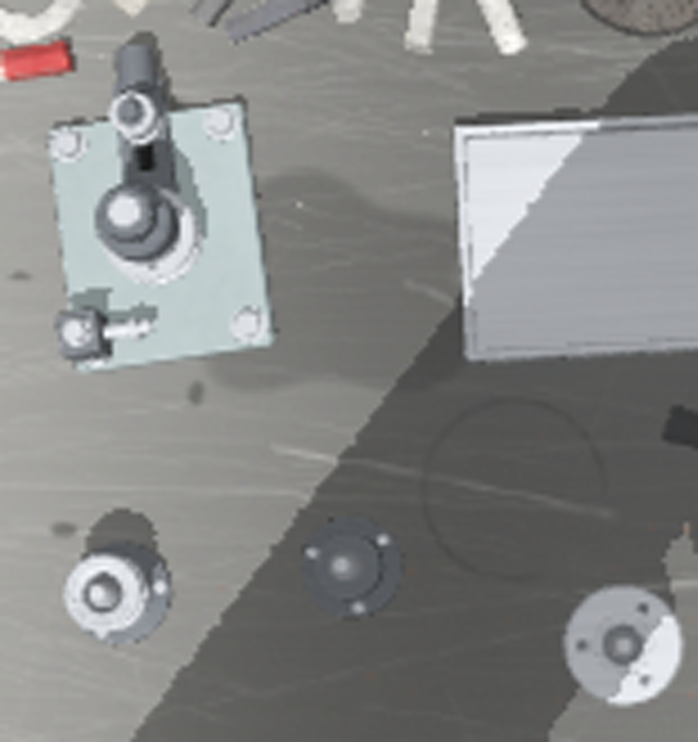

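View pics/scene1.png

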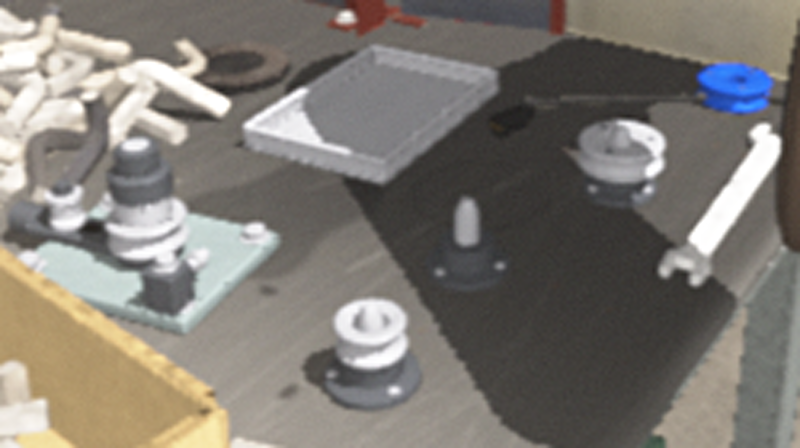

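The grey disc on the right-hand pin, at top (243,328), is steel and the widest, so it is the former_large. The ring at (250,408) is blue and stays untouched. The medium former is on the spindle. I still need refined bender, tray and box-corner positions.

```bash
python3 - <<'E'
from h import *
f=lambda r,c,z:at(p,(100+r/4.5-.5,190+c/4.5-.5),z)
g=lambda r,c,z:at(q,(170+r/3.2-.5,170+c/3.2-.5),z)
p=eyes.read_camera("top");q=eyes.read_camera("scene")
print("plate",[f(*a,12) for a in[(130,50),(100,245),(345,272),(370,82)]])
print("tray",[f(*a,21) for a in[(122,455),(358,470)]],[at(p,a,21) for a in[(124,369),(176,371)]])
for rc in[(135,177),(250,143)]: print("box",[at(p,rc,z) for z in(0,60,100)])
print("boxscene",[g(410,220,z) for z in(0,60,100)])
# disc tops/pin tips picked by eye: top then scene
print("cap knob top",f(210,126,92),g(146,134,92))
print("small pin tip",f(592,101,52),g(308,369,52),"disc",f(592,104,42),g(322,369,42))
print("empty tip",f(564,342,52),g(200,467,52),"flange",f(568,352,6))
print("large tip",f(641,624,52),g(125,622,52),"disc",f(645,622,42),g(143,622,42))
E
```

```text
plate [array([702.6, 185.3,  12. ]), array([722.9,  77.1,  12. ]), array([584.3,  56.1,  12. ]), array([567.7, 160. ,  12. ])]
tray [array([711. , -41.7,  21. ]), array([578.5, -54. ,  21. ])] [array([ 723.1, -238.6,   21. ]), array([ 591. , -244.6,   21. ])]
box [array([687. , 247.7,   0. ]), array([672.1, 225.8,  60. ]), array([662.1, 211.1, 100. ])]
box [array([396. , 312.5,   0. ]), array([399.6, 286.4,  60. ]), array([401.9, 269. , 100. ])]
boxscene [array([505.3, 202.4,   0. ]), array([449.7, 252. ,  60. ]), array([412.6, 285.1, 100. ])]
cap knob top [640.5 120.   92. ] [642.7 123.8  92. ]
small pin tip [446.5 132.7  52. ] [447.4 139.3  52. ] disc [446.5 133.7  42. ] [448.3 138.8  42. ]
empty tip [464.   8.  52.] [466.4  11.1  52. ] flange [462.6   8.    6. ]
large tip [ 427.5 -140.2   52. ] [ 430.1 -140.2   52. ] disc [ 425.1 -139.7   42. ] [ 425.7 -132.1   42. ]
```

```bash
python3 -m inch '[[[0,0,0],0.9,-1],[[0,0,0],0.9,-1],[[0,0,0],0.9,-1],[[0,0,0],0.86,-1],[[0.5,-0.8,0],0,-1],[[0.5,-0.8,0],0,-1],[[0.5,-0.8,0],0,-1],[[0.5,-0.8,0],0,-1],[[0.5,-0.8,0],0,-1],[[0,0,0],0,-1]]'
```

```text
t: 3.25
eef_pos: [342.5, -352.4, 215.0]
tcp_rot: [3.142, -0.0, 0.004]
ft_force: [0.1, -0.7, 0.2]
opening: 0.999
grip_force: 0.0
```

```bash
python3 -m inch '[[[0.5,-0.79,0],0,-1],[[0.5,-0.79,0],0,-1],[[0.5,-0.79,0],0,-1],[[0.5,-0.79,0],0,-1],[[0.5,-0.79,0],0,-1],[[0.5,-0.79,0],0,-1],[[0.5,-0.79,0],0,-1],[[0.5,-0.79,0],0,-1],[[0.5,-0.79,0],0,-1],[[0.5,-0.79,0],0,-1]]'
python3 -m inch '[[[0,0,0.4],0,-1],[[0,0,0.4],0,-1],[[0,0,0.4],0,-1],[[0,0,0.4],0,-1],[[0,0,0.4],0,-1],[[0,0,0.2],0,-1],[[0,0,0.1],0,-1],[[0,0,0],0,-1],[[0,0,0],0,-1],[[0,0,0],0,-1]]'
python3 - <<'E'
from h import *
for c in("top","scene"):
    p=eyes.read_camera(c);save(p,c+"2.png",(80,220,150,310) if c=="top" else (130,310,130,330),4)
E
```

```text
t: 4.5
eef_pos: [642.4, 119.7, 214.5]
tcp_rot: [3.141, -0.0, -0.001]
ft_force: [1.3, -0.2, -0.9]
opening: 0.999
grip_force: 0.0
t: 5.75
eef_pos: [641.4, 119.0, 77.3]
tcp_rot: [3.142, -0.001, 0.0]
ft_force: [-0.5, -0.1, 0.7]
opening: 1.003
grip_force: 0.0
```

View pics/scene2.png

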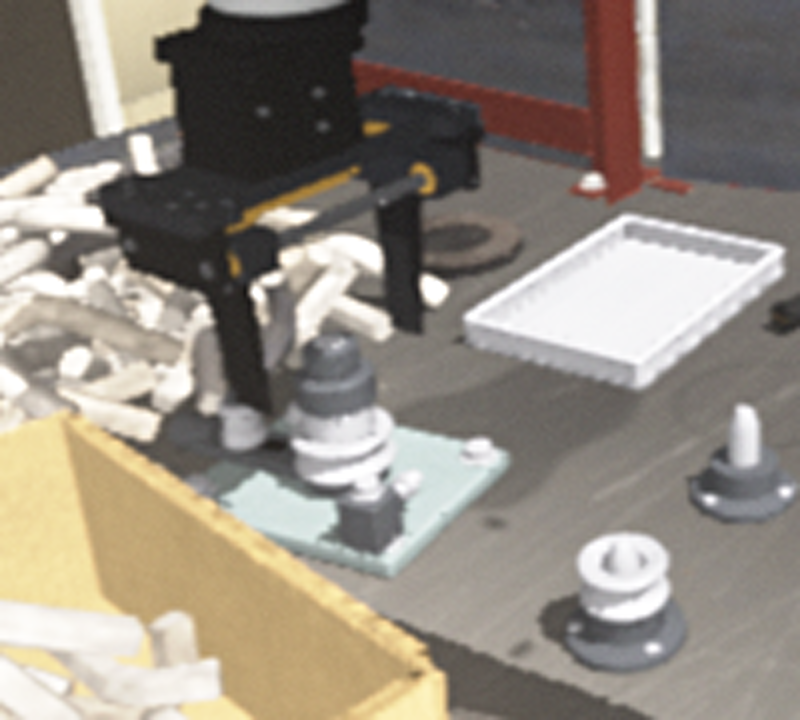

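The gripper straddles the cap cleanly. Next: descend, close and lift.

```bash
python3 -m inch '[[[0,-0.04,0.13],0,-1],[[0,0,0.12],0,-1],[[0,0,0],0,1],[[0,0,0],0,1],[[0,0,0],0,1],[[0,0,0],0,1],[[0,0,0],0,1],[[0,0,0],0,1],[[0,0,0],0,1],[[0,0,0],0,1]]'
```

```text
t: 7.1
eef_pos: [641.1, 121.3, 61.7]
tcp_rot: [3.141, -0.0, 0.0]
ft_force: [-0.6, -1.3, 1.1]
opening: 0.414
grip_force: 30.0
```

```bash
python3 -m inch '[[[0,0,-0.1],0,1],[[0,0,-0.3],0,1],[[0,0,-0.5],0,1],[[0,0,-0.1],0,1],[[0.1,0.7,0],0,1],[[0,0.8,0],0,1],[[0,0.8,0],0,1],[[0,0.8,0],0,1],[[0,0.6,0],0,1],[[0,0,0],0,1]]'
python3 - <<'E'
from h import *
p=eyes.read_camera("top");save(p,"top3.png",(80,260,200,420),3.5)
print(env.state()["eef_pos"],env.state()["ft_force"])
E
```

```text
t: 8.35
eef_pos: [646.8, -103.0, 121.2]
tcp_rot: [3.141, 0.0, -0.003]
ft_force: [-0.6, -0.1, -2.0]
opening: 0.416
grip_force: 30.0
[ 646.75683086 -101.51055975  121.2126694 ] [ 0.19466674  1.35136857 -1.81065717]
```

View pics/top3.png

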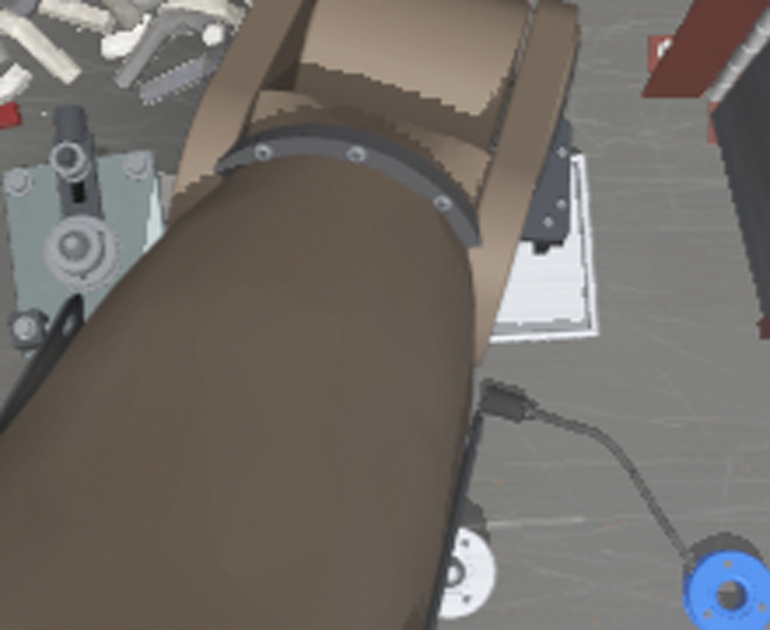

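The spacer ring is still on the spindle at crop (245,80), and the cap is hanging from the gripper over the tray. Lowering it now.

```bash
python3 -m inch '[[[0,0,0.4],0,1],[[0,0,0.4],0,1],[[0,0,0.4],0,1],[[0,0,0.3],0,1],[[0,0,0.2],0,1],[[0,0,0.1],0,1],[[0,0,0.03],0,1],[[0,0,0.03],0,1],[[0,0,0],0,1],[[0,0,0],0,1]]'
```

```text
t: 9.65
eef_pos: [647.2, -100.7, 10.3]
tcp_rot: [3.141, -0.0, 0.0]
ft_force: [-0.0, 0.5, -1.8]
opening: 0.415
grip_force: 30.0
```

```bash
python3 -m inch '[[[0,0,0.02],0,1],[[0,0,0.02],0,1],[[0,0,0.01],0,1],[[0,0,0],0,1],[[0,0,0],0,1],[[0,0,0],0,-0.2],[[0,0,0],0,-0.2],[[0,0,0],0,-0.2],[[0,0,0],0,-0.2],[[0,0,0],0,-0.2]]'
python3 -m inch '[[[0,0,-0.1],0,-0.2],[[0,0,-0.3],0,-0.2],[[0,0,-0.5],0,-0.2],[[0,0,-0.6],0,-0.2],[[0,0,-0.3],0,-0.2],[[0,-0.7,0],0,-0.4],[[0,-0.9,0],0,-0.6],[[0,-0.9,0],0,-0.8],[[0,-0.9,0],0,-0.8],[[-0.1,-0.3,0],0,-0.8]]'
```

```text
t: 10.9
eef_pos: [647.1, -100.6, 7.1]
tcp_rot: [3.141, -0.0, 0.0]
ft_force: [0.3, 0.5, 0.1]
opening: 0.598
grip_force: 0.0
t: 12.15
eef_pos: [640.6, 124.1, 115.1]
tcp_rot: [-3.142, 0.0, 0.003]
ft_force: [-0.7, -0.2, -0.6]
opening: 0.898
grip_force: 0.0
```

```bash
python3 -m inch '[[[0,0,0.4],0,-0.8],[[0,0,0.4],0,-0.8],[[0,0,0.25],0,-0.8],[[0,0,0.1],0,-0.8],[[0,0,0],0,1],[[0,0,0],0,1],[[0,0,0],0,1],[[0,0,0],0,1],[[0,0,0],0,1],[[0,0,0],0,1]]'
```

```text
t: 13.4
eef_pos: [641.1, 121.3, 46.1]
tcp_rot: [3.141, -0.0, 0.0]
ft_force: [-0.2, -0.7, 1.1]
opening: 0.377
grip_force: 30.0
```

```bash
python3 -m inch '[[[0,0,-0.1],0,1],[[0,0,-0.3],0,1],[[0,0,-0.5],0,1],[[0,0.4,-0.2],0,1],[[0.1,0.8,0],0,1],[[0.1,0.9,0],0,1],[[0,0.9,0],0,1],[[0,0.9,0],0,1],[[0,0.8,0],0,1],[[0,0.3,0],0,1]]'
python3 -m inch '[[[0,0,0],0,1],[[0,0,0.5],0,1],[[0,0,0.5],0,1],[[0,0,0.3],0,1],[[0,0,0.2],0,1],[[0,0,0.1],0,1],[[0,0,0.05],0,1],[[0,0,0],0,1],[[0,0,0],0,1],[[0,0,0],0,1]]'
```

```text
t: 14.65
eef_pos: [652.3, -182.3, 112.3]
tcp_rot: [3.141, -0.0, -0.003]
ft_force: [0.0, 0.0, -0.9]
opening: 0.372
grip_force: 30.0
t: 15.9
eef_pos: [653.2, -178.7, 13.4]
tcp_rot: [3.141, -0.001, 0.0]
ft_force: [-0.4, -0.5, -1.0]
opening: 0.372
grip_force: 30.0
```

```bash
python3 -m inch '[[[0,0,0.05],0,1],[[0,0,0.03],0,1],[[0,0,0.02],0,1],[[0,0,0],0,1],[[0,0,0],0,1],[[0,0,0],0,-0.1],[[0,0,0],0,-0.1],[[0,0,0],0,-0.1],[[0,0,0],0,-0.1],[[0,0,0],0,-0.1]]'
python3 -m inch '[[[0,0,-0.1],0,-0.1],[[0,0,-0.5],0,-0.1],[[0,0,-0.6],0,-0.1],[[0,0,-0.5],0,-0.1],[[0,-0.5,-0.1],0,-0.4],[[0,-0.9,0],0,-1],[[0,-0.9,0],0,-1],[[-0.1,-0.9,0],0,-1],[[-0.1,-0.9,0],0,-1],[[0,-0.9,0],0,-1]]'
python3 - <<'E'
from h import *
p=eyes.read_camera("scene");save(p,"scene4.png",(130,310,130,380),3.2)
print(env.state()["eef_pos"])
E
```

```text
t: 17.15
eef_pos: [653.1, -178.6, 7.0]
tcp_rot: [3.141, -0.0, 0.0]
ft_force: [0.0, 0.2, 0.6]
opening: 0.546
grip_force: 0.0
t: 18.4
eef_pos: [640.7, 123.1, 115.6]
tcp_rot: [3.142, -0.0, 0.0]
ft_force: [1.6, -0.2, 0.4]
opening: 0.997
grip_force: 0.0
[640.35488882 128.82561056 115.70361871]
```

View pics/scene4.png

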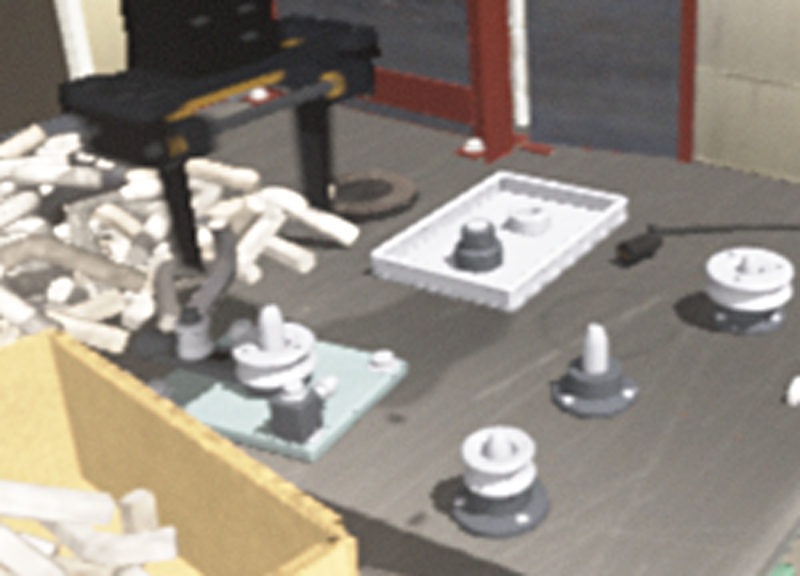

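Cap and spacer stand upright in the tray at crop (478,243) and (530,215), and the medium former is bare on the spindle. Before going low I check the gripper body against the box corner.

```bash
python3 - <<'E'
from h import *
p=eyes.read_camera("top");q=eyes.read_camera("scene")
save(p,"top5.png",(90,270,100,240),4)
def tri(a,b):
    o1,d1=ray(p,a);o2,d2=ray(q,b);t=np.linalg.lstsq(np.c_[d1,-d2],o2-o1,rcond=None)[0]
    A=o1+d1*t[0];B=o2+d2*t[1];return ((A+B)/2).round(0),round(np.linalg.norm(A-B),1)
print(tri((135,177),(234.5,147)),tri((250,143),(300,239.5)))
print(env.state()["eef_pos"])
for y in(121.5,):
  for z in(92,): print([np.round(px(p,(x,y+90,z)),0) for x in(604,679)])
E
```

```text
(array([676., 229.,  85.]), np.float64(29.7)) (array([407., 278.,  92.]), np.float64(15.7))
[640.78749718 123.88280748 115.44639867]
[array([161., 176.]), array([129., 179.])]
```

View pics/top5.png

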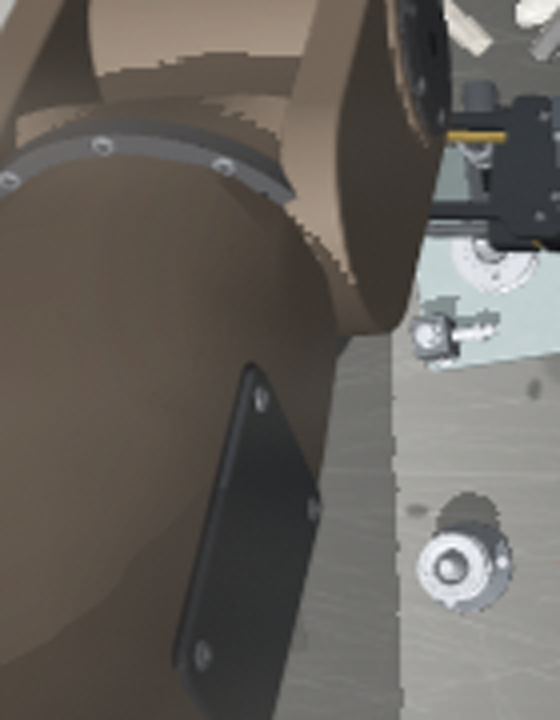

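The box is about 90 mm high and its wall is at least 10 mm clear of the body's end. Gripping with the tips at z≈20 keeps the body above it anyway.

```bash
python3 -m inch '[[[0,0,0.4],0,-1],[[0,0,0.4],0,-1],[[0,0,0.4],0,-1],[[0,0,0.25],0,-1],[[0,0,0.13],0,-1],[[0,0,0],0,-1],[[0,0,0],0,1],[[0,0,0],0,1],[[0,0,0],0,1],[[0,0,0],0,1]]'
python3 -m inch '[[[0,0,0],0,1],[[0,0,0],0,1],[[0,0,0],0,1],[[0,0,0],0,1],[[0,0,0],0,1],[[0,0,0],0,1],[[0,0,0],0,1],[[0,0,0],0,1],[[0,0,0],0,1],[[0,0,0],0,1]]'
```

```text
t: 19.8
eef_pos: [641.1, 121.4, 20.4]
tcp_rot: [3.142, -0.0, 0.0]
ft_force: [0.7, -0.7, 0.6]
opening: 0.639
grip_force: 0.0
t: 21.05
eef_pos: [641.1, 121.3, 20.3]
tcp_rot: [3.141, -0.0, 0.0]
ft_force: [-0.5, -2.1, 2.6]
opening: 0.523
grip_force: 30.0
```

```bash
python3 -m inch '[[[0,0,-0.1],0,1],[[0,0,-0.2],0,1],[[0,0,-0.4],0,1],[[0,0,-0.4],0,1],[[-0.5,0.3,0],0,1],[[-0.5,0.3,0],0,1],[[-0.5,0.3,0],0,1],[[-0.5,0.3,0],0,1],[[-0.5,0.3,0],0,1],[[-0.44,0.37,0],0,1]]'
python3 -m inch '[[[0,0,0],0,1],[[0,0,0.1],0,1],[[0,0,0.2],0,1],[[0,0,0.2],0,1],[[0,0,0.1],0,1],[[0,0,0.05],0,1],[[0,0,0],0,1],[[0,0,0],0,1],[[0,0,0],0,1],[[0,0,0],0,1]]'
python3 - <<'E'
from h import *
for c in("top","scene"):
    p=eyes.read_camera(c);save(p,c+"6.png",(180,270,230,330) if c=="top" else (170,310,200,420),3.6)
    meas(p,"former_medium",47,464,9)
E
```

```text
t: 22.3
eef_pos: [463.8, 8.9, 86.9]
tcp_rot: [3.142, -0.001, 0.001]
ft_force: [0.4, -0.4, -2.8]
opening: 0.529
grip_force: 30.0
t: 23.55
eef_pos: [464.8, 9.1, 47.4]
tcp_rot: [3.141, -0.0, 0.0]
ft_force: [0.1, 0.2, -2.3]
opening: 0.526
grip_force: 30.0
14 former_medium [465.9   5.7] 0.56 score 0.78 254
```

View pics/scene6.png

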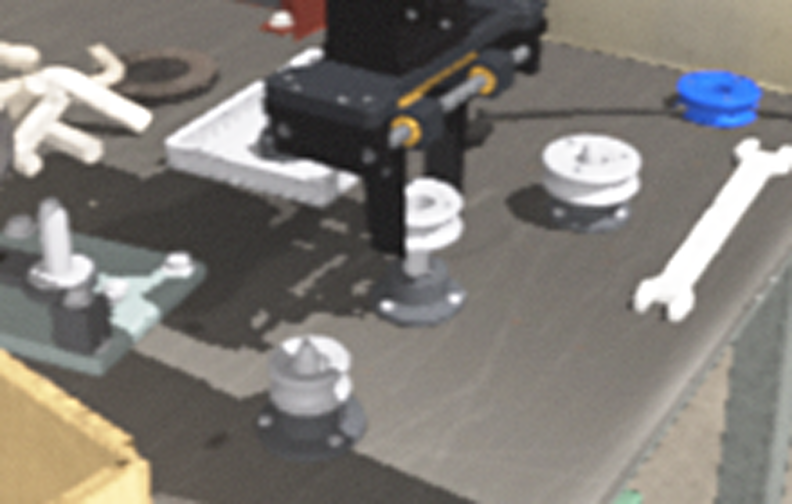

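The former hangs over the pin, whose tip is already in the bore, with no side force. Lowering gently.

```bash
python3 -m inch '[[[0,0,0.05],0,1],[[0,0,0.05],0,1],[[0,0,0.05],0,1],[[0,0,0.05],0,1],[[0,0,0.05],0,1],[[0,0,0.05],0,1],[[0,0,0.05],0,1],[[0,0,0.05],0,1],[[0,0,0],0,1],[[0,0,0],0,1]]'
```

```text
t: 25.0
eef_pos: [464.7, 9.2, 23.3]
tcp_rot: [3.142, -0.0, 0.0]
ft_force: [-0.8, -0.1, -3.1]
opening: 0.528
grip_force: 30.0
```

```bash
python3 -m inch '[[[0,0,0.02],0,1],[[0,0,0.02],0,1],[[0,0,0.01],0,1],[[0,0,0],0,1],[[0,0,0],0,1],[[0,0,0],0,1],[[0,0,0],0,-1],[[0,0,0],0,-1],[[0,0,0],0,-1],[[0,0,0],0,-1]]'
python3 -m inch '[[[0,0,0],0,-1],[[0,0,0],0,-1],[[0,0,-0.1],0,-1],[[0,0,-0.4],0,-1],[[0,0,-0.5],0,-1],[[0,0,0],0,-1],[[-0.2,0.8,0],0,-1],[[-0.2,0.8,0],0,-1],[[-0.1,0.5,0],0,-1],[[-0.1,0.4,0],0,-1]]'
python3 - <<'E'
from h import *
for c in("top","scene"):
    p=eyes.read_camera(c);save(p,c+"7.png",(100,300,170,350) if c=="top" else (170,310,170,420),3.2)
    meas(p,"former_medium",22,464,9);meas(p,"former_large",22,427,-139)
print(env.state()["eef_pos"])
E
```

```text
t: 26.25
eef_pos: [464.7, 9.2, 20.2]
tcp_rot: [3.141, -0.0, 0.0]
ft_force: [0.4, -0.2, -0.3]
opening: 0.888
grip_force: 0.0
t: 27.5
eef_pos: [428.1, -142.0, 79.7]
tcp_rot: [-3.141, 0.001, -0.001]
ft_force: [0.7, 0.1, -0.4]
opening: 0.998
grip_force: 0.0
15 former_medium [463.1   9.8] 0.844 score 0.53 333
16 former_medium [468.1  10.9] 0.813 score 0.75 373
16 former_large [ 429.6 -136.9] 0.876 score 0.76 413
[ 428.68199261 -140.08817222   79.97791457]
```

View pics/scene7.png

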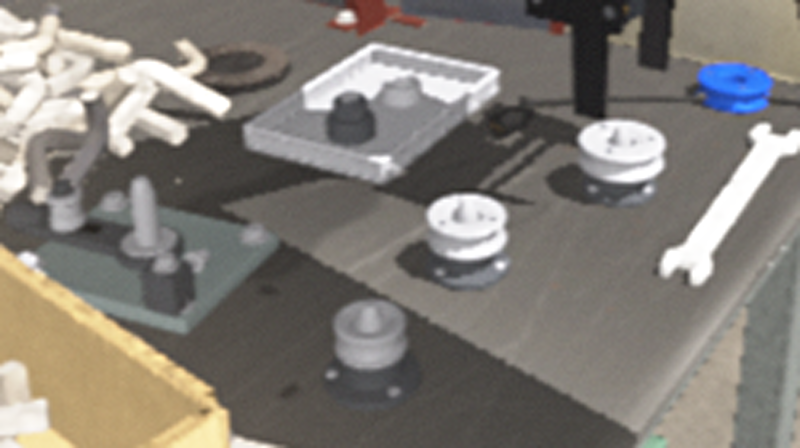

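The medium former is seated on the formerly empty pin, at crop (467,225). Next I take the large grey former.

```bash
python3 -m inch '[[[0,0,0.4],0,-1],[[0,0,0.3],0,-1],[[0,0,0.2],0,-1],[[0,0,0.1],0,-1],[[0,0,0],0,-1],[[0,0,0],0,1],[[0,0,0],0,1],[[0,0,0],0,1],[[0,0,0],0,1],[[0,0,0],0,1]]'
python3 -m inch '[[[0,0,0],0,1],[[0,0,0],0,1],[[0,0,0],0,1],[[0,0,0],0,1],[[0,0,-0.05],0,1],[[0,0,-0.1],0,1],[[0,0,-0.2],0,1],[[0,0,-0.3],0,1],[[0,0,-0.3],0,1],[[0,0,-0.25],0,1]]'
```

```text
t: 29.05
eef_pos: [428.7, -140.9, 20.4]
tcp_rot: [3.141, -0.0, 0.0]
ft_force: [-0.7, 0.8, 2.8]
opening: 0.65
grip_force: 30.0
t: 30.3
eef_pos: [428.7, -140.8, 93.6]
tcp_rot: [3.141, -0.001, 0.0]
ft_force: [0.1, 1.2, -3.9]
opening: 0.645
grip_force: 30.0
```

```bash
python3 -m inch '[[[0.3,-0.4,0],0,1],[[0.5,-0.6,0],0,1],[[0.5,-0.6,0],0,1],[[0.5,-0.6,0],0,1],[[0.5,-0.6,0],0,1],[[0.5,-0.6,0],0,1],[[0.5,-0.6,0],0,1],[[0.25,-0.37,0],0,1],[[0,0,0],0,1],[[0,0,0.2],0,1]]'
python3 -m inch '[[[0,0,0.1],0,1],[[0,0,0.1],0,1],[[0,0,0],0,1],[[0,0,0],0,1],[[0,0,0],0,1],[[0,0,0],0,1],[[0,0,0],0,1],[[0,0,0],0,1],[[0,0,0],0,1],[[0,0,0],0,1]]'
python3 - <<'E'
from h import *
p=eyes.read_camera("scene");save(p,"scene8.png",(160,290,140,300),4.5)
meas(p,"former_large",71,642,122)
E
```

```text
t: 31.55
eef_pos: [641.4, 121.0, 80.7]
tcp_rot: [3.141, -0.001, 0.0]
ft_force: [0.8, 0.9, -4.3]
opening: 0.646
grip_force: 30.0
t: 32.8
eef_pos: [641.7, 121.4, 68.2]
tcp_rot: [3.141, 0.0, 0.0]
ft_force: [-0.2, 0.1, -3.1]
opening: 0.645
grip_force: 30.0
17 former_large [637.7 123.3] 0.793 score 0.65 509
```

View pics/scene8.png

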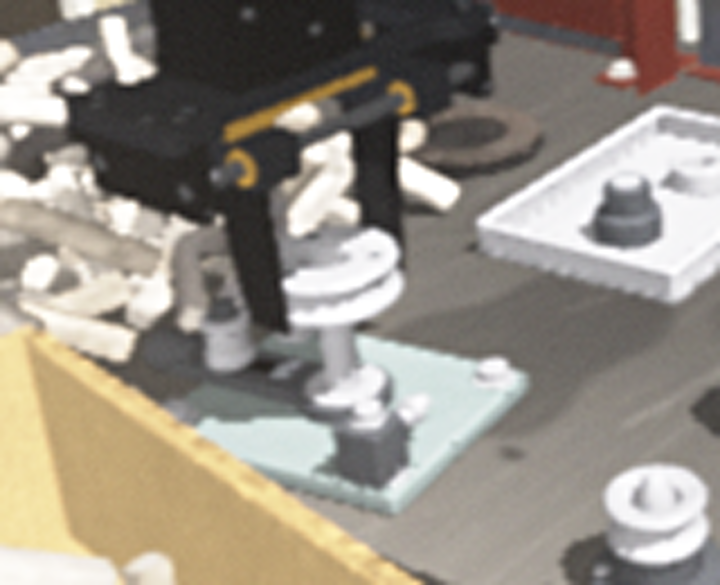

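The former hangs centrally over the spindle, at crop (340,275), so I lower it.

```bash
python3 -m inch '[[[0,0,0.07],0,1],[[0,0,0.08],0,1],[[0,0,0.1],0,1],[[0,0,0.1],0,1],[[0,0,0.1],0,1],[[0,0,0.1],0,1],[[0,0,0.1],0,1],[[0,0,0.07],0,1],[[0,0,0],0,1],[[0,0,0],0,1]]'
python3 -m inch '[[[0,0,0.02],0,1],[[0,0,0.02],0,1],[[0,0,0.02],0,1],[[0,0,0.02],0,1],[[0,0,0],0,1],[[0,0,0],0,1],[[0,0,0],0,1],[[0,0,0],0,1],[[0,0,0],0,1],[[0,0,0],0,1]]'
```

```text
t: 34.15
eef_pos: [641.8, 121.4, 25.2]
tcp_rot: [3.142, -0.0, 0.0]
ft_force: [-0.5, 0.3, -3.1]
opening: 0.65
grip_force: 30.0
t: 35.4
eef_pos: [641.7, 121.4, 20.4]
tcp_rot: [3.142, -0.0, 0.0]
ft_force: [-2.5, -0.4, 4.5]
opening: 0.64
grip_force: 30.0
```

```bash
python3 -m inch '[[[0,0,0],0,-1],[[0,0,0],0,-1],[[0,0,0],0,-1],[[0,0,0],0,-1],[[0,0,0],0,-1],[[0,0,-0.2],0,-1],[[0,0,-0.4],0,-1],[[0,0,-0.5],0,-1],[[0,0,-0.5],0,-1],[[0,0,0],0,-1]]'
python3 -m inch '[[[0,0.4,0],0,-0.1],[[0.1,0.8,0],0,-0.1],[[0.09,0.9,0],0,-0.1],[[0,0.9,0],0,-0.1],[[0,0.9,0],0,-0.1],[[0,0.8,0],0,-0.1],[[0,0.3,0],0,-0.1],[[0,0,0],0,-0.1],[[0,0,0],0,-0.1],[[0,0,0],0,-0.1]]'
python3 - <<'E'
from h import *
p=eyes.read_camera("scene");save(p,"scene9.png",(160,290,140,340),4)
meas(p,"former_large",22,642,122);meas(p,"spacer",3,653,-178);meas(p,"cap",3,647,-100)
E
```

```text
t: 36.65
eef_pos: [642.8, 121.5, 119.3]
tcp_rot: [-3.141, -0.005, 0.0]
ft_force: [-0.4, -0.2, -0.2]
opening: 0.998
grip_force: 0.0
t: 37.9
eef_pos: [653.2, -177.2, 116.2]
tcp_rot: [-3.142, 0.0, 0.002]
ft_force: [-0.2, -0.6, -0.5]
opening: 0.549
grip_force: 0.0
18 former_large [642.8 122.4] 0.761 score 0.56 481
18 cap [650.8 -99.4] 0.92 score 0.61 233
```

View pics/scene9.png

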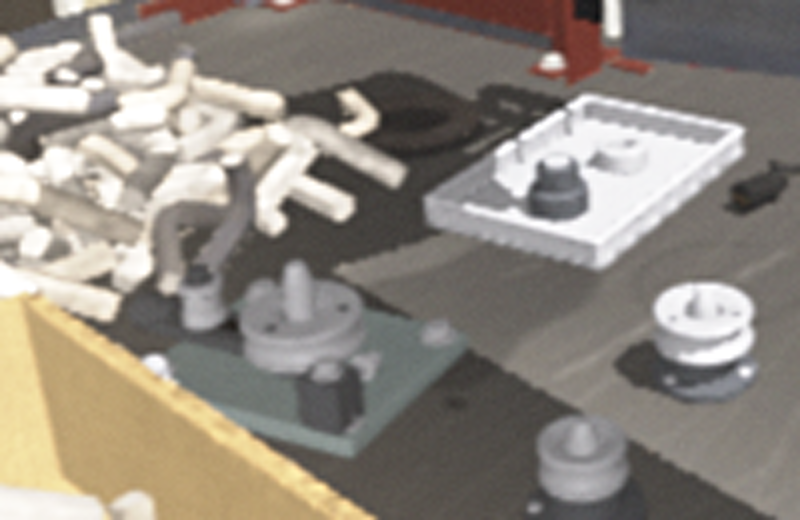

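The large former sits flat on the spindle at crop (305,325), and the cap and spacer are undisturbed. Fetching the spacer.

```bash
python3 -m inch '[[[0,0,0.5],0,-0.1],[[0,0,0.5],0,-0.1],[[0,0,0.4],0,-0.1],[[0,0,0.2],0,-0.1],[[0,0,0.15],0,-0.1],[[0,0,0.06],0,-0.1],[[0,0,0],0,-0.1],[[0,0,0],0,-0.1],[[0,0,0],0,1],[[0,0,0],0,1]]'
python3 -m inch '[[[0,0,0],0,1],[[0,0,0],0,1],[[0,0,0],0,1],[[0,0,0],0,1],[[0,0,-0.1],0,1],[[0,0,-0.4],0,1],[[0,0,-0.5],0,1],[[0,0,-0.5],0,1],[[0,0,-0.3],0,1],[[0,0,0],0,1]]'
```

```text
t: 39.35
eef_pos: [653.2, -178.7, 7.9]
tcp_rot: [3.141, -0.0, 0.0]
ft_force: [-0.8, -0.4, -0.2]
opening: 0.395
grip_force: 0.0
t: 40.6
eef_pos: [653.5, -178.7, 116.6]
tcp_rot: [3.141, -0.002, 0.0]
ft_force: [0.6, 0.2, -1.8]
opening: 0.375
grip_force: 30.0
```

```bash
python3 -m inch '[[[-0.1,-0.4,0],0,1],[[-0.1,-0.8,0],0,1],[[0,-0.9,0],0,1],[[0,-0.9,0],0,1],[[0,-0.9,0],0,1],[[0,-0.8,0],0,1],[[0,-0.3,0],0,1],[[0,0,0.2],0,1],[[0,0,0.3],0,1],[[0,0,0.1],0,1]]'
python3 -m inch '[[[0,0,0.06],0,1],[[0,0,0.06],0,1],[[0,0,0.06],0,1],[[0,0,0.06],0,1],[[0,0,0.06],0,1],[[0,0,0.06],0,1],[[0,0,0.06],0,1],[[0,0,0.06],0,1],[[0,0,0],0,1],[[0,0,0],0,1]]'
```

```text
t: 41.85
eef_pos: [640.3, 119.9, 77.4]
tcp_rot: [3.141, 0.003, -0.002]
ft_force: [1.0, -0.0, -0.7]
opening: 0.374
grip_force: 30.0
t: 43.1
eef_pos: [641.1, 121.4, 50.9]
tcp_rot: [3.142, -0.0, 0.0]
ft_force: [-0.3, 0.6, -0.7]
opening: 0.374
grip_force: 30.0
```

```bash
python3 -m inch '[[[0,0,0.02],0,1],[[0,0,0.02],0,1],[[0,0,0.02],0,1],[[0,0,0.01],0,1],[[0,0,0],0,1],[[0,0,0],0,1],[[0,0,0],0,1],[[0,0,0],0,1],[[0,0,0],0,1],[[0,0,0],0,1]]'
```

```text
t: 44.35
eef_pos: [641.1, 121.4, 46.8]
tcp_rot: [3.141, -0.0, 0.0]
ft_force: [-2.9, -0.6, 5.5]
opening: 0.373
grip_force: 30.0
```

```bash
python3 -m inch '[[[0,0,0],0,-0.2],[[0,0,0],0,-0.2],[[0,0,0],0,-0.2],[[0,0,0],0,-0.2],[[0,0,-0.1],0,-0.2],[[0,0,-0.4],0,-0.2],[[0,0,-0.5],0,-0.2],[[0,0,-0.1],0,-0.2],[[0,0.4,0],0,-0.2],[[0.1,0.8,0],0,-0.2]]'
python3 -m inch '[[[0,0.9,0],0,-0.2],[[0,0.9,0],0,-0.2],[[0,0.6,0],0,-0.2],[[0,0.1,0],0,-0.2],[[0,0,0],0,-0.2],[[0,0,0.4],0,-0.2],[[0,0,0.4],0,-0.2],[[0,0,0],0,-0.2],[[0,0,0],0,-0.2],[[0,0,0],0,-0.2]]'
python3 - <<'E'
from h import *
p=eyes.read_camera("scene");save(p,"scene10.png",(160,290,140,340),4)
E
```

```text
t: 45.6
eef_pos: [646.4, 48.8, 111.6]
tcp_rot: [3.142, 0.001, 0.002]
ft_force: [0.3, -0.3, -0.5]
opening: 0.602
grip_force: 0.0
t: 46.85
eef_pos: [647.6, -100.4, 65.7]
tcp_rot: [3.141, -0.001, 0.001]
ft_force: [0.1, -1.1, -0.4]
opening: 0.599
grip_force: 0.0
```

View pics/scene10.png

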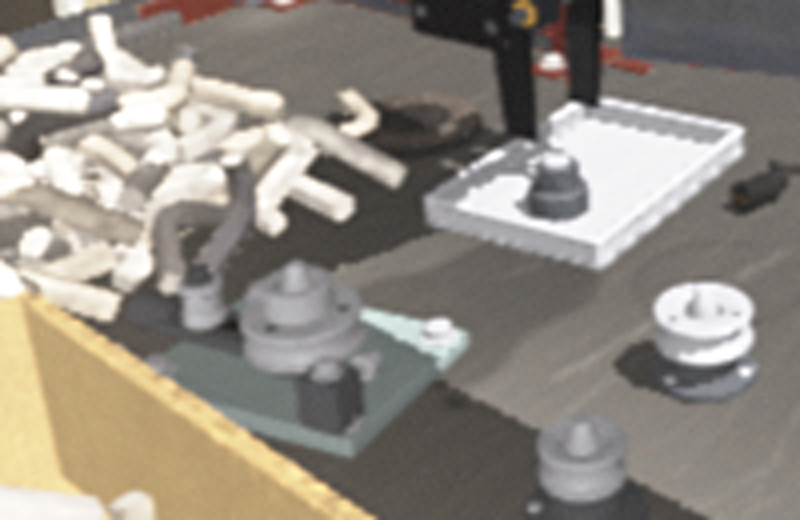

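The spacer is seated on the large former at crop (297,290), and the gripper is above the cap.

```bash
python3 -m inch '[[[0,0,0.4],0,-0.2],[[0,0,0.3],0,-0.2],[[0,0,0.2],0,-0.2],[[0,0,0.06],0,-0.2],[[0,0,0],0,-0.2],[[0,0,0],0,1],[[0,0,0],0,1],[[0,0,0],0,1],[[0,0,0],0,1],[[0,0,0],0,1]]'
python3 -m inch '[[[0,0,0],0,1],[[0,0,-0.1],0,1],[[0,0,-0.4],0,1],[[0,0,-0.6],0,1],[[0,0,-0.6],0,1],[[0,0,-0.2],0,1],[[0,-0.4,0],0,1],[[-0.1,-0.8,0],0,1],[[0,-0.9,0],0,1],[[0,-0.9,0],0,1]]'
```

```text
t: 48.15
eef_pos: [647.3, -100.7, 7.5]
tcp_rot: [3.141, -0.001, 0.0]
ft_force: [0.9, -0.1, 5.6]
opening: 0.415
grip_force: 30.0
t: 49.4
eef_pos: [639.9, 82.0, 119.2]
tcp_rot: [-3.142, 0.003, 0.0]
ft_force: [0.9, 0.3, -2.4]
opening: 0.416
grip_force: 30.0
```

```bash
python3 -m inch '[[[0,-0.5,0],0,1],[[0,-0.2,0],0,1],[[0,0,0],0,1],[[0,0,0.3],0,1],[[0,0,0.3],0,1],[[0,0,0.1],0,1],[[0,0,0.03],0,1],[[0,0,0],0,1],[[0,0,0],0,1],[[0,0,0],0,1]]'
python3 -m inch '[[[0,0,0.04],0,1],[[0,0,0.04],0,1],[[0,0,0.04],0,1],[[0,0,0.04],0,1],[[0,0,0.03],0,1],[[0,0,0.03],0,1],[[0,0,0.02],0,1],[[0,0,0],0,1],[[0,0,0],0,1],[[0,0,0],0,1]]'
```

```text
t: 50.65
eef_pos: [641.2, 121.4, 77.6]
tcp_rot: [3.142, -0.001, 0.0]
ft_force: [-0.4, -0.6, -1.7]
opening: 0.416
grip_force: 30.0
t: 51.9
eef_pos: [641.1, 121.4, 62.9]
tcp_rot: [3.142, -0.0, 0.0]
ft_force: [0.7, 0.2, -1.6]
opening: 0.417
grip_force: 30.0
```

```bash
python3 -m inch '[[[0,0,0.01],0,1],[[0,0,0.01],0,1],[[0,0,0],0,1],[[0,0,0],0,1],[[0,0,0],0,1],[[0,0,0],0,-0.5],[[0,0,0],0,-0.5],[[0,0,0],0,-0.5],[[0,0,0],0,-0.5],[[0,0,0],0,-0.5]]'
python3 -m inch '[[[0,0,-0.1],0,-0.7],[[0,0,-0.4],0,-0.8],[[0,0,-0.5],0,-0.8],[[0,0,-0.5],0,-0.8],[[0,0,-0.2],0,-0.8],[[0,0.7,0],0,-0.8],[[0,0.8,0],0,-0.8],[[0,0.8,0],0,-0.8],[[0,0.7,0],0,-0.8],[[0,0,0],0,-0.8]]'
python3 - <<'E'
from h import *
for c in("scene","top"):
    p=eyes.read_camera(c)
    if c=="scene":save(p,"scene11.png",(160,310,140,400),3)
    meas(p,"cap",58,642,122)
E
```

```text
t: 53.15
eef_pos: [641.1, 121.4, 61.5]
tcp_rot: [3.142, 0.0, 0.0]
ft_force: [-0.1, 0.6, -0.5]
opening: 0.746
grip_force: 0.0
t: 54.4
eef_pos: [640.8, -61.2, 162.9]
tcp_rot: [3.141, 0.001, -0.003]
ft_force: [0.6, -0.3, -0.3]
opening: 0.902
grip_force: 0.0
20 cap [641.5 126.1] 0.949 score 0.81 397
```

View pics/scene11.png

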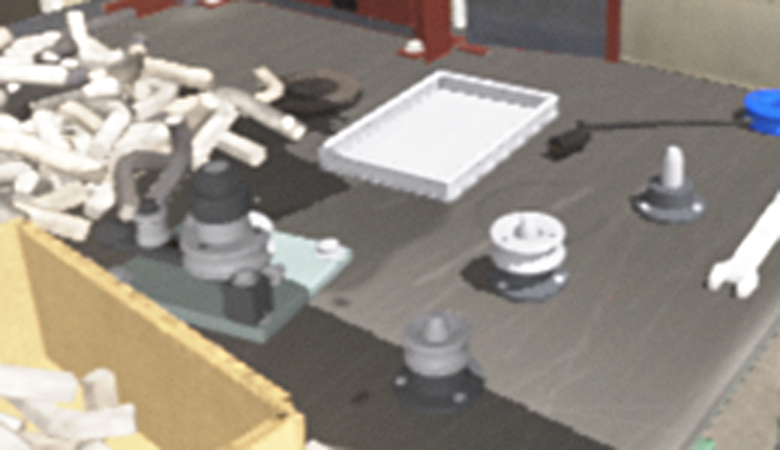

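The final picture shows the cap, spacer and large former stacked flat on the spindle at crop (220,220). The medium former at (527,250) and the small one at (437,350) are seated on pins, the tray is empty and the gripper is clear.

```bash
python3 -c "
from cell import env
print(env.job_done())"
```

```text
the job is handed in; nothing more can be done
None
```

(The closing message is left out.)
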